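# Check the key of the worktop-light panel

## Task

The control panel of the worktop lights is due its key check. First slide the panel's fader until it stands level with the small pointer clip beside its track, and let go of it; then take the push gauge out of its holder and hold its foot on the ringed spot in the middle of the large round key, with the gauge square to the sloping panel, pressing lightly so that the key goes about half way in (never hard). Finish while holding it so: the gauge stays in the gripper with the key half pressed, the fader still at the pointer, and the honey jar, mug and spice jar not disturbed.

Things in the scene. Friction and masses are not known exactly. Their poses are not given: they have to be found in the camera images.
- console: Sloping white console, 150 deep (x) x 300 wide (y) mm, fixed; 22 mm high in front, 77 at the back. Origin: centre of underside; x to its back, y to its left, z up; only position and yaw vary. The face rises to the back at 20 deg: outward normal (-0.342,0,0.940) in the console frame, 49 mm high at mid-depth. Fader in its left half, large round key in the right; two flat square keys between.
- fader_top (a point): Centre of the top of the fader's black grip (white line across it). Grip: 24 mm up the slope x 14 mm along the track (pinch here), 8 to 28 mm above the face (square to it), on a thin stem. Axes: y along the track to the console's left, z = outward normal of the face. Moves along the console's y, at mid-depth of the face.
- fader (a joint): Fader travel in m: 0 at the left end of the track (console y = +0.120), growing to the right (-y of the console) to 0.070 at the right end (console y = +0.050). Stays where it is left; friction about 1.5 N.
- pointer: Small grey arrow-shaped clip, 17 x 12 x 4 mm, on the face just in front of the fader's track (26 mm down the slope from its middle line), pointing at it; fixed, its place along the track varies. Origin: middle of the arrow, on the face; axes those of the console. The fader is level with it when both have the same console y.
- key_top (a point): Centre of the top of the large round key (36 mm across), which is the marked spot: the middle of a pale ring 22 mm across. Console y = -0.080, mid-depth of the face, 14 mm proud of it when not pressed, in a collar 47 mm across and 3 mm high. It moves with the key. Axes: z = outward normal of the face (20 degrees from vertical), y to the console's left.
- key (a joint): How far the key is pressed in along the normal, in m: 0 free, 0.010 fully in. Spring of 0.7 N per mm (half way, 0.005, takes 3.5 N).
- gauge: Push gauge, a round stick 130 mm long, 0.12 kg or so, upright in its holder, foot down. Origin: centre of the flat end of its foot; z along it from the foot to the other end. Foot 10 mm across, shaft 8 mm across up to 36 mm, steel collar 32 mm across at 36-46 mm, black grip 30 mm across at 46-125 mm, cap to 130 mm. Yaw does not matter.
- holder: Grey square block, 64 x 64 mm (foot plate 74 x 74), 48 mm high, fixed; on the right or the left of the console. Origin: centre of underside. Hole 20 mm wide, 42 mm deep from the top; the gauge hangs in it by its collar on the block's top, foot 12 mm above the worktop, with 5 mm of play sideways; lift it over 40 mm to clear the hole.
- honey_jar: Bystander: honey jar, 64 mm across, 87 mm high, on the other side of the console than the holder. Origin: centre of its underside.
- mug: Bystander: mug, 80 mm across, 102 mm high, handle on one side (115 mm over it), behind the console to the right. Origin: centre of its underside.
- spice_jar: Bystander: spice jar, 41 mm across, 105 mm high, behind the console to the left. Origin: centre of its underside.

How it is judged:
By the outcome, as a careful person would: the job done as asked, in the order asked, and still so for the second after the job is handed in, while the arm keeps its last pose, push and grip.
It also fails if it takes over 54 s, if anything falls off the work surface, if the arm or the gripper's body presses on something with over 40 N, if the wrist force passes 120 N, or if a joint passes its speed limit or range.

## Robot

A 6-joint arm with a two-finger parallel gripper is mounted at the origin on a cart in front of the work surface, level with it; the furniture and walls round the work are solid. World frame = base frame: x ahead of the robot, y to its left, z up, the work surface at z = 0. Lengths are in mm, angles in degrees, forces in N, time in s.
With the tool pointing down it reaches from about 350 to 850 mm from the base axis. Payload 8.1 kg.
Tool frame: the origin (TCP) lies midway between the tips of the shut fingers; the grasp point (between the pads) lies 19 mm behind it; z points along the fingers, y is the line along which they close (so a half turn about z gives the same grasp; the last joint's range is limited). The gripper opens to 85 mm and grips with 20 to 120 N. Pads are 22 mm wide; open, the fingers measure 114 mm over their backs; the gripper's body (76 mm by 85 mm) begins 54 mm behind the grasp point. The pads swing forward as they close: fully open they stand 13 mm farther back than shut.
Start: joints at [67.987, 7.471, 85.268, -0, 87.261, -4.893], TCP at [176.602, 573.425, 207.592] pointing down, gripper open.
Joint ranges: [-169.43, 169.43], [-51.17, 129.36], [1.28, 143.12], [-76.62, 256.62], [0, 156.53], [-152.29, 152.29]. Speed limits (degrees/s): [136.94, 136.94, 159.86, 180, 180, 180].

## Interface

Orientations are given as [roll, pitch, yaw] about the fixed x, y, z axes, in that order (R = Rz(yaw) Ry(pitch) Rx(roll)).
In Python, from bench import r, eyes, status gives the robot as it stands (r), with the cameras (eyes) and the readings (status).
- The arm moves only by the shell command python3 steer.py FILE [FORCE], which reads ROWS from the file FILE. ROWS is a JSON object with one list for each field, all of the same length, 1 to 8, a row being the entries at one place: rx, ry, rz (a rotation vector in a scale on which 1.0 is 60 degrees), dx, dy, dz (the shift in normalised numbers (1 is 800 mm)), aperture (the finger opening in mm); each row is the pose to reach, as a shift and turn from the pose commanded when the command began, along the tool's axes at that moment; what a row does not reach only later rows make up. A row lasts 1/8 s, in which the tool goes at most 62.5 mm and 10.7 degrees, less where a joint would pass 70% of its speed; a pose out of reach is approached as far as the arm can. The fingers move at their own pace and stop on an object; FORCE is the grip in N (left out, the last holds). Time passes only in rows, so rows that do not move let the fingers close. It prints the time, the measured TCP pose, the force, the opening and the grip force at its end. Input that does not fit is refused with a message, and nothing moves.
- status.sense(): the state, without advancing time (a new reading comes with each control period).
- eyes.snapshot(name): name is "side" or "top"; returns a dict with "pixels" (480x640x3 uint8, blue, green, red), "fx", "fy", "cx", "cy" (pixels), "D" ([k1, k2, p1, p2, k3] as OpenCV has them; the pictures are not rectified), "pose" (4x4, takes a point from camera to world coordinates). Camera axes: x right, y up, looking along -z (the intrinsics and any distortion apply to the point x, -y, -z); pixel columns grow to the right and rows downward; lengths in mm; the calibration is good to about 2 mm. A picture is of the moment at which its call begins. There is no depth.
- r.hand_in(): hands the job in; it is judged then, once.
The state is a dict: "time": time; "joint_pos": joint angles; "qd": joint speeds; "joint_efforts": joint torques, N m; "tool_pos": TCP position; "tcp_rot": TCP orientation; "ft_force": force on the tool from outside, world axes, zero at the start; "wrist_torque": the same for the moment, N m; "finger_gap": finger opening in mm; "grip_force": force on a finger pad.
Only numpy, scipy, OpenCV 4.12 (cv2) and the standard library are available. Lean on these libraries where they do the work, as an engineer would, in place of code of your own. Each camera call takes 0.05 s, during which the arm holds its last target. There are 200 camera calls.

## Working session

There is one attempt and no reset: what is moved stays moved. The work goes in short steps, Python scripts to look and compute and a shell command to move; the robot and the scene stay as the last step left them, time stands still between calls to the robot, and variables do not carry over. Pictures are saved under pics/ and viewed, at most 10 in all, crops included, and the job is handed in when it is done.

```bash
ls; mkdir -p pics
cat > h.py <<'E'
import numpy as np, cv2, json
from scipy.spatial.transform import Rotation as R
from bench import r, eyes, status
def snap(n,f=None):
    s=eyes.snapshot(n)
    if f: cv2.imwrite('pics/'+f,s['pixels'])
    return s
def ray(s,uv):
    K=np.array([[s['fx'],0,s['cx']],[0,s['fy'],s['cy']],[0,0,1]],float)
    p=cv2.undistortPoints(np.array([[uv]],float),K,np.array(s['D'],float))[0,0]
    P=np.array(s['pose']); return P[:3,3],P[:3,:3]@np.array([p[0],-p[1],-1.])
def onz(s,uv,z):
    o,d=ray(s,uv); return o+d*(z-o[2])/d[2]
def tri(s1,u1,s2,u2):
    o1,d1=ray(s1,u1);o2,d2=ray(s2,u2)
    t=np.linalg.lstsq(np.c_[d1,-d2],o2-o1,rcond=None)[0]
    a,b=o1+t[0]*d1,o2+t[1]*d2; return (a+b)/2,np.linalg.norm(a-b)
def proj(s,p):
    P=np.linalg.inv(np.array(s['pose'])); q=P[:3,:3]@np.array(p,float)+P[:3,3]
    K=np.array([[s['fx'],0,s['cx']],[0,s['fy'],s['cy']],[0,0,1]],float)
    return cv2.projectPoints(np.array([[q[0],-q[1],-q[2]]]),np.zeros(3),np.zeros(3),K,np.array(s['D'],float))[0][0,0]
E
python3 - <<'E'
from h import *
for n in('side','top'):
    s=snap(n,n+'0.png'); print(n,s['fx'],s['cx'],s['cy'],s['D'],np.round(s['pose'],3))
print(status.sense())
E
```

```text
bench.py
pics
steer.py
side 448.017789590446 326.8340340289555 242.6681805431097 [0.00803342 0.         0.         0.         0.        ] [[ 6.71000e-01  6.03000e-01 -4.31000e-01  3.59710e+01]
 [-7.41000e-01  5.54000e-01 -3.79000e-01 -3.78562e+02]
 [ 1.00000e-02  5.74000e-01  8.19000e-01  9.54004e+02]
 [ 0.00000e+00  0.00000e+00  0.00000e+00  1.00000e+00]]
top 577.5531179940599 325.56417909103277 237.28243941370565 [-0.01052996  0.          0.          0.          0.        ] [[-2.000000e-02  9.840000e-01 -1.770000e-01  2.677180e+02]
 [-1.000000e+00 -2.200000e-02 -8.000000e-03  3.679200e+01]
 [-1.200000e-02  1.770000e-01  9.840000e-01  1.284915e+03]
 [ 0.000000e+00  0.000000e+00  0.000000e+00  1.000000e+00]]
{'time': 0.1, 'joint_pos': array([ 6.79873366e+01,  7.51006582e+00,  8.53224607e+01,  2.49510964e-04,
        8.72599233e+01, -4.89176029e+00]), 'qd': array([ 0.09784967, -0.02896964, -0.12346541,  0.06246442, -0.08135199,
        0.00104594]), 'joint_efforts': array([ 9.80602454e-04, -5.70954037e+01, -5.01940942e+01, -2.30907544e-04,
        8.17784574e-03, -2.24576326e-06]), 'tool_pos': array([176.40369365, 572.94328467, 206.66234936]), 'tcp_rot': array([-1.79907908e+02, -8.13182647e-03,  1.62879078e+02]), 'ft_force': array([ 0.35530217,  0.2787971 , -0.31395363]), 'wrist_torque': array([0.00812676, 0.00064759, 0.01815073]), 'grip_force': 0.0, 'finger_gap': 85.5518737131678}
```

View pics/side0.png

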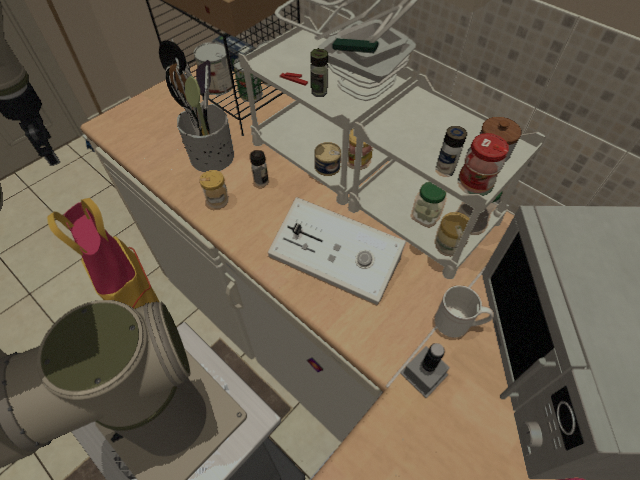

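View pics/top0.png

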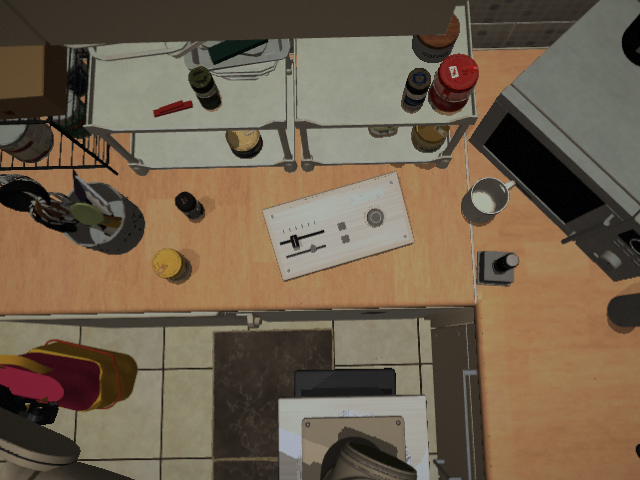

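The side view shows the console at about (338,248), the gauge at (432,357), the mug at (460,312), the honey jar at (213,188) and the spice jar at (259,167). In the top view the console is at (338,227), the fader at (295,240), the clip at (312,248), the key at (375,217) and the gauge at (507,262). I'll look closer with one composite.

Run:
```python
import cv2,numpy as np
a=cv2.imread('pics/side0.png')[195:300,260:410];b=cv2.imread('pics/top0.png')[165:285,255:420]
c=cv2.imread('pics/side0.png')[335:400,395:460];d=cv2.imread('pics/top0.png')[240:295,470:525]
f=lambda x,w,h:cv2.resize(x,(w,h),interpolation=cv2.INTER_CUBIC)
o=np.zeros((600,800,3),np.uint8)
o[:300,:429]=f(a,429,300);o[:300,430:]=f(b,370,300) if 0 else f(b,370,269).copy().repeat(1,0)[:300] if 0 else cv2.copyMakeBorder(f(b,370,269),0,31,0,0,0)
o[300:,:300]=f(c,300,300);o[300:,310:610]=f(d,300,300)
cv2.imwrite('pics/crop1.png',o)
```

```text
(no output)
```

View pics/crop1.png

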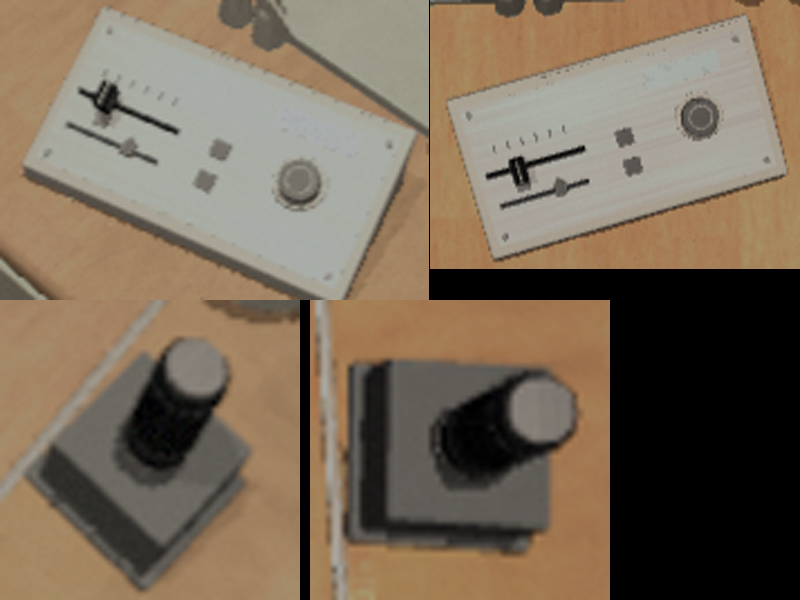

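Run:
```python
from h import *
from scipy import ndimage as nd
for n,(x0,y0,x1,y1) in dict(side=(260,195,410,300),top=(255,165,420,285)).items():
    im=cv2.imread(f'pics/{n}0.png'); hsv=cv2.cvtColor(im,cv2.COLOR_BGR2HSV)
    g=im.max(2).astype(float)
    white=((hsv[...,1]<45)&(hsv[...,2]>125)).astype(np.uint8)
    m=np.zeros_like(white);m[y0:y1,x0:x1]=white[y0:y1,x0:x1]
    cs=max(cv2.findContours(m,0,2)[0],key=cv2.contourArea)
    fill=cv2.drawContours(np.zeros_like(m),[cs],-1,1,-1)
    fill=cv2.erode(fill,np.ones((5,5)))
    bg=cv2.medianBlur(im.max(2),31).astype(float)
    d=np.clip(bg-g,0,None)*fill
    lab,k=nd.label(d>14,np.ones((3,3)))
    print(n,cv2.contourArea(cs),cv2.approxPolyDP(cs,5,True).reshape(-1,2).tolist())
    for i in range(1,k+1):
        ys,xs=np.where(lab==i)
        w=d[ys,xs]
        if len(xs)>=2: print(len(xs),round((xs*w).sum()/w.sum(),1),round((ys*w).sum()/w.sum(),1),'bbox',xs.min(),xs.max(),ys.min(),ys.max(),'max',w.max())
```

```text
side 7528.0 [[296, 198], [268, 252], [379, 299], [404, 240]]
3 297.7 205.7 bbox 297 298 205 206 max 36.0
243 301.0 231.9 bbox 287 322 219 242 max 160.0
3 305.7 223.9 bbox 305 306 223 225 max 23.0
3 310.8 225.9 bbox 310 311 225 227 max 25.0
3 315.6 228.1 bbox 315 316 227 229 max 29.0
3 320.6 230.1 bbox 320 321 229 231 max 27.0
118 299.8 245.0 bbox 283 315 237 252 max 108.0
51 336.5 247.2 bbox 333 340 243 251 max 67.0
4 395.6 245.6 bbox 395 396 245 246 max 44.0
6 276.1 248.1 bbox 275 277 247 249 max 36.0
259 364.1 259.9 bbox 355 373 250 268 max 116.0
52 331.3 258.0 bbox 327 335 254 262 max 64.0
4 374.0 291.5 bbox 373 375 291 292 max 23.0
top 9867.5 [[396, 173], [263, 210], [283, 279], [413, 242]]
9 390.7 182.2 bbox 389 392 181 183 max 46.0
2 377.5 206.0 bbox 377 378 206 206 max 21.0
283 374.7 217.5 bbox 366 383 208 227 max 116.0
6 364.2 214.2 bbox 364 365 212 217 max 36.0
9 271.8 216.3 bbox 271 273 215 218 max 44.0
4 314.1 222.2 bbox 314 315 221 224 max 62.0
63 341.4 225.8 bbox 337 346 222 230 max 96.0
5 307.9 224.1 bbox 307 308 223 226 max 62.0
6 301.7 225.8 bbox 301 302 224 228 max 61.0
5 295.5 227.6 bbox 295 296 226 229 max 63.0
5 289.3 229.3 bbox 289 290 228 231 max 61.0
292 299.2 238.9 bbox 279 324 229 250 max 162.0
4 283.1 231.2 bbox 283 284 230 233 max 61.0
63 345.1 238.7 bbox 341 349 235 243 max 86.0
9 404.7 236.0 bbox 403 406 235 237 max 53.0
164 306.7 250.6 bbox 286 325 244 258 max 133.0
9 288.2 270.3 bbox 287 289 269 272 max 68.0
```

```bash
cat > fit.py <<'E'
from h import *
S=snap('side');T=snap('top')
pairs=dict(bl=((297.7,205.7),(271.8,216.3)),br=((395.6,245.6),(390.7,182.2)),fl=((276.1,248.1),(288.2,270.3)),fr=((374,291.5),(404.7,236)),
 sqb=((336.5,247.2),(341.4,225.8)),sqf=((331.3,258),(345.1,238.7)),key=((364.3,258.3),(374.9,217.2)),ptr=((305.1,246.7),(312.8,248.3)))
if __name__=='__main__':
    P={}
    for k,(a,b) in pairs.items():
        p,e=tri(S,a,T,b);P[k]=p;print(k,p.round(1),round(e,1))
    c=sum(P[k] for k in('bl','br','fl','fr'))/4
    yv=(P['bl']+P['fl']-P['br']-P['fr']);yaw=np.degrees(np.arctan2(-yv[0],yv[1]))
    xv=(P['bl']-P['fl']+P['br']-P['fr']);print('c',c,'yaw',yaw,'slope',np.degrees(np.arctan2(xv[2],np.hypot(*xv[:2]))),np.degrees(np.arctan2(xv[1],xv[0])))
    Rz=R.from_euler('z',yaw,degrees=True)
    for k in P: print(k,'local',Rz.inv().apply(P[k]-np.r_[c[:2],0]).round(1))
    # local rays onto face plane for pointer
    n=Rz.apply([-.342,0,.94])
    for s,j in((S,0),(T,1)):
        for k,off in(('ptr',4),('key',14),('sqb',0),('bl',0),('fr',0)):
            o,d=ray(s,pairs[k][j]); q=np.r_[c[:2],49]+n*off
            x=o+d*((q-o)@n)/(d@n); print(j,k,Rz.inv().apply(x-np.r_[c[:2],0]).round(1))
E
python3 fit.py
```

```text
bl [534.3 161.   72.6] 0.3
br [604.4 -97.5  72.3] 1.0
fl [422.1 129.4  33.2] 1.4
fr [ 491.7 -127.2   33.3] 0.3
sqb [514.1  11.3  54.9] 1.4
sqf [487.2   3.8  45.1] 1.3
key [530.1 -61.6  63. ] 2.3
ptr [468.2  74.3  44. ] 2.5
c [513.11591115  16.44165608  52.86556769] yaw 15.176940500421127 slope 18.576241372863702 15.251625621777245
bl local [ 58.3 134.   72.6]
br local [  58.3 -133.8   72.3]
fl local [-58.3 132.9  33.2]
fr local [ -58.3 -133.    33.3]
sqb local [-0.4 -5.2 54.9]
sqf local [-28.4  -5.4  45.1]
key local [ -4.  -79.8  63. ]
ptr local [-28.2  67.6  44. ]
0 ptr [-27.   66.9  43.4]
0 key [ -3.  -80.6  62.8]
0 sqb [ 3.1 -4.4 50.1]
0 bl [ 59.7 134.7  70.7]
0 fr [ -55.8 -132.3   28.7]
1 ptr [-28.8  68.5  42.8]
1 key [ -4.6 -79.   62.2]
1 sqb [ 0.2 -5.  49.1]
1 bl [ 58.7 134.2  70.4]
1 fr [ -57.5 -134.    28.1]
```

```bash
cat >> h.py <<'E'
C=np.r_[513.1,16.4,0];YAW=15.2
Rz=R.from_euler('z',YAW,degrees=True).as_matrix()
N=Rz@np.array([-.342,0,.94]); F0=C+[0,0,49]
def loc(u,y,n):  # up-slope, console y, above face -> world
    return F0+Rz@np.array([.94*u,y,.342*u])+N*n
Rp=np.c_[np.cross(Rz[:,1],-N),Rz[:,1],-N]   # tool square to the panel, y along the track
def go(p,M=Rp):
    s=status.sense(); A=R.from_euler('xyz',s['tcp_rot'],degrees=True).as_matrix()
    d=np.array(p)-s['tool_pos']
    print('t',round(s['time'],2),'tcp',s['tool_pos'].round(1),'rpy',s['tcp_rot'].round(1),'F',s['ft_force'].round(1),'gap',round(s['finger_gap'],1))
    print('rot',np.degrees(R.from_matrix(A.T@M).as_rotvec()).round(2),'shift',(A.T@d).round(1),'world',d.round(1))
E
python3 - <<'E'
from h import *
S=snap('side');T=snap('top')
for s,u in((S,(297.3,228.5)),(T,(286,0))):
    pass
# dark pixels of the grip: expected outline of top at several y
for s,n in((S,'side'),(T,'top')):
    g=cv2.imread(f'pics/{n}0.png').max(2)
    m=(g<60).astype(np.uint8)
    m=cv2.morphologyEx(m,cv2.MORPH_OPEN,np.ones((4,4)))
    l,k,st,ce=cv2.connectedComponentsWithStats(m)[1:3] and (0,0,0,0) if 0 else (*cv2.connectedComponentsWithStats(m)[1::-1],0,0)
    k,lab,st,ce=cv2.connectedComponentsWithStats(m)
    for i in range(1,k):
        if 255<ce[i][0]<410 and 195<ce[i][1]<290:
            o,d=ray(s,ce[i]); q=F0+N*20; x=o+d*((q-o)@N)/(d@N)
            print(n,st[i],ce[i].round(1),(Rz.T@(x-C)).round(1))
    for y in(90,95,100,105,110): print(n,y,proj(s,loc(0,y,28)).round(1),proj(s,loc(0,y,0)).round(1))
# gauge and holder
for k,a,b in(('cap',(395+195/4.615,335+70/4.615),(470+542/5.4545-310/5.4545,240+110/5.4545)),):
    p,e=tri(S,a,T,b);print(k,p.round(1),e)
E
python3 - <<'E'
from h import *
go(loc(0,100,68))
E
```

```text
side [297 228   5   6  28] [299.1 230.6] [-6.1 94.1 68.1]
side 90 [299.8 230.5] [302.1 234.1]
side 95 [298.  229.8] [300.3 233.3]
side 100 [296.2 229. ] [298.6 232.6]
side 105 [294.4 228.2] [296.8 231.8]
side 110 [292.6 227.5] [295.1 231.1]
top 90 [300.1 240.2] [299.6 238.1]
top 95 [297.8 240.8] [297.4 238.7]
top 100 [295.6 241.5] [295.1 239.4]
top 105 [293.3 242.1] [292.9 240. ]
top 110 [291.1 242.8] [290.7 240.6]
cap [ 418.5 -324.5  145.3] 0.6050123922945382
t 0.3 tcp [176.5 573.2 207.2] rpy [-180.    -0.   162.9] F [-0.6  0.7 -0.2] gap 85.4
rot [ -5.67 -19.47 -31.98] shift [-412.5 -360.9   94.5] world [ 287.9 -466.4  -94.3]
```

Careful with the scale: shifts go in shares of 800 mm and turns go in shares of 60 degrees. That gives: -390 mm / 800 = -0.4875, -340 mm / 800 = -0.425, -32 degrees / 60 = -0.5333.

```bash
echo '{"rx": [0, -0.0167, -0.0333, -0.05, -0.0667, -0.0833, -0.095, -0.095], "ry": [0, -0.0667, -0.1167, -0.1667, -0.2167, -0.2667, -0.325, -0.325], "rz": [0, -0.1, -0.2, -0.2833, -0.3667, -0.45, -0.5333, -0.5333], "dx": [-0.05, -0.1125, -0.175, -0.2375, -0.3, -0.3625, -0.425, -0.4875], "dy": [-0.0438, -0.0938, -0.15, -0.2063, -0.2625, -0.3188, -0.375, -0.425], "dz": [0, 0, 0.0063, 0.0125, 0.0188, 0.025, 0.0375, 0.0563], "aperture": [50, 50, 50, 50, 50, 50, 50, 50]}' > rows.txt && python3 steer.py rows.txt; python3 -c "
from h import *
go(loc(0,98,68))"
```

```text
time: 1.3
tool_pos: [433.7, 156.7, 169.2]
tcp_rot: [-180.0, 20.3, -164.7]
ft_force: [0.9, 0.3, 0.2]
finger_gap: 50.0
grip_force: 0.0
t 1.3 tcp [433.7 156.7 169.2] rpy [-180.    20.3 -164.7] F [0.9 0.3 0.2] gap 50.0
rot [0.04 0.31 0.13] shift [  4.1 -58.2  58.5] world [ 31.3 -51.8 -56.3]
```

To row units: -58 mm / 800 = -0.0725, 45 mm / 800 = 0.0563, 0.3 degrees / 60 = 0.005.

```bash
echo '{"rx": [0, 0, 0, 0], "ry": [0.005, 0.005, 0.005, 0.005], "rz": [0, 0, 0, 0], "dx": [0.0025, 0.005, 0.005, 0.005], "dy": [-0.0375, -0.0725, -0.0725, -0.0725], "dz": [0.025, 0.0563, 0.0725, 0.0725], "aperture": [45, 45, 45, 45]}' > rows.txt && python3 steer.py rows.txt; python3 -c "
from h import *
go(loc(0,98,30))
S=snap('side');T=snap('top')
f=lambda s,x,y,w,h:cv2.resize(s['pixels'][y:y+h,x:x+w],(400,400*h//w),interpolation=cv2.INTER_CUBIC)
cv2.imwrite('pics/c2.png',np.hstack([f(S,255,170,100,100),f(T,245,190,100,100)]))
p=status.sense()['tool_pos'];print(proj(S,p),proj(T,p))"
```

```text
time: 1.8
tool_pos: [463.1, 106.8, 111.5]
tcp_rot: [179.9, 19.6, -164.8]
ft_force: [0.2, 0.0, 0.8]
finger_gap: 44.9
grip_force: 0.0
t 1.8 tcp [463.1 106.8 111.5] rpy [ 179.9   19.6 -164.8] F [0.2 0.  0.8] gap 44.9
rot [ 0.08 -0.37 -0.03] shift [-2.  -2.4 37.1] world [ 14.4   1.5 -34.3]
[292.29821267 223.46199243] [295.93503622 244.87641034]
```

View pics/c2.png

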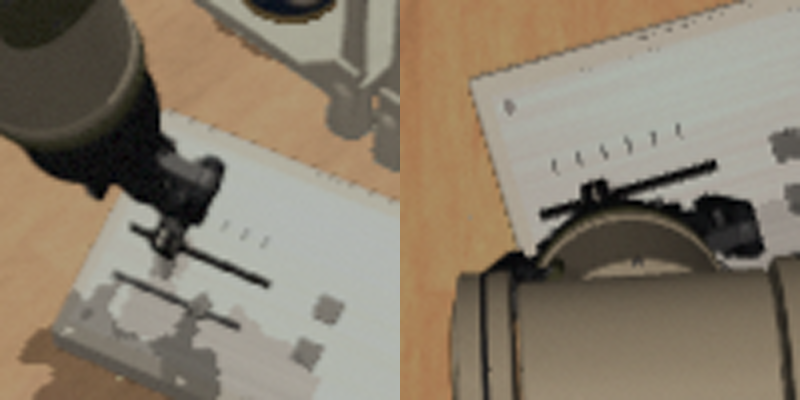

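The side view shows the fader grip at (297,229), just below the fingers. In the top view the fader's back end is at (294,237), with a finger to its right at (427,246 of the crop). Descending.

To row units: 58 mm / 800 = 0.0725, 54 mm / 800 = 0.0675, -0.3 degrees / 60 = -0.005.

```bash
echo '{"rx": [0, 0, 0, 0, 0], "ry": [-0.005, -0.005, -0.005, -0.005, -0.005], "rz": [0, 0, 0, 0, 0], "dx": [-0.0025, -0.0025, -0.0025, -0.0025, -0.0025], "dy": [-0.0013, -0.0013, -0.0013, -0.0013, -0.0013], "dz": [0.025, 0.05, 0.0675, 0.0725, 0.0725], "aperture": [45, 45, 45, 45, 45]}' > rows.txt && python3 steer.py rows.txt; python3 -c "
from h import *
go(loc(0,98,9))"
```

```text
time: 2.52
tool_pos: [485.1, 111.9, 59.5]
tcp_rot: [180.0, 20.1, -164.7]
ft_force: [-0.7, 0.1, -0.4]
finger_gap: 45.2
grip_force: 0.0
t 2.52 tcp [485.1 111.9  59.5] rpy [ 180.    20.1 -164.7] F [-0.7  0.1 -0.4] gap 45.2
rot [0.07 0.09 0.07] shift [ 1.7 -1.5  1.5] world [-0.7 -1.7 -2. ]
```

Close gently.

To row units: 2 mm / 800 = 0.0025, 1 mm / 800 = 0.0013.

```bash
echo '{"rx": [0, 0, 0, 0, 0], "ry": [0, 0, 0, 0, 0], "rz": [0, 0, 0, 0, 0], "dx": [0.0025, 0.0025, 0.0025, 0.0025, 0.0025], "dy": [0, 0, 0, 0, 0], "dz": [0.0013, 0.0013, 0.0013, 0.0013, 0.0013], "aperture": [30, 20, 10, 5, 5]}' > rows.txt && python3 steer.py rows.txt 20; python3 -c "
from h import *
go(loc(0,67.5,9));s=status.sense();print(s['grip_force'],'local',Rz.T@(s['tool_pos']-C))"
```

```text
time: 3.15
tool_pos: [483.4, 110.8, 57.2]
tcp_rot: [180.0, 20.1, -164.8]
ft_force: [0.3, -0.3, -0.0]
finger_gap: 5.2
grip_force: 0.0
t 3.15 tcp [483.4 110.8  57.2] rpy [ 180.    20.1 -164.8] F [ 0.3 -0.3 -0. ] gap 5.2
rot [ 0.05  0.06 -0.  ] shift [ -0.8 -31.4  -0. ] world [  9.  -30.1   0.3]
0.0 local [-3.86593842 98.86206374 57.18183784]
```

```bash
python3 -c "
from h import *
S=snap('side');T=snap('top')
f=lambda s,x,y,w,h:cv2.resize(s['pixels'][y:y+h,x:x+w],(400,400*h//w),interpolation=cv2.INTER_CUBIC)
cv2.imwrite('pics/c3.png',np.hstack([f(S,260,195,70,70),f(T,260,200,70,70)]))
p=status.sense()['tool_pos'];print(proj(S,p),proj(T,p))"
```

```text
[298.07330692 231.89603984] [295.89596057 240.24515626]
```

View pics/c3.png

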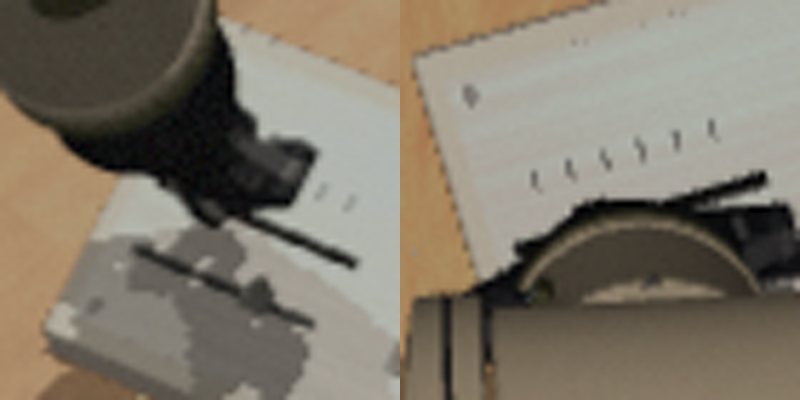

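The fingers shut to 5 mm without a grip, and the fader is hidden under the gripper. I'll open, rise and look.

To row units: -180 mm / 800 = -0.225, -150 mm / 800 = -0.1875.

```bash
echo '{"rx": [0, 0, 0, 0, 0, 0, 0], "ry": [0, 0, 0, 0, 0, 0, 0], "rz": [0, 0, 0, 0, 0, 0, 0], "dx": [0, 0, 0, 0, 0.05, 0.1125, 0.1125], "dy": [0, 0, 0, 0, 0, 0, 0], "dz": [0, 0, -0.05, -0.125, -0.1875, -0.225, -0.225], "aperture": [25, 45, 45, 45, 45, 45, 45]}' > rows.txt && python3 steer.py rows.txt; python3 -c "
from h import *
S=snap('side');T=snap('top')
f=lambda s,x,y,w,h:cv2.resize(s['pixels'][y:y+h,x:x+w],(400,400*h//w),interpolation=cv2.INTER_CUBIC)
cv2.imwrite('pics/c4.png',np.hstack([f(S,250,180,100,100),f(T,250,185,100,100)]))
p=status.sense()['tool_pos'];print(p,proj(S,p),proj(T,p))"
```

```text
time: 4.12
tool_pos: [384.3, 79.2, 196.7]
tcp_rot: [179.7, 17.8, -164.8]
ft_force: [-0.0, -0.2, 0.2]
finger_gap: 45.1
grip_force: 0.0
[384.57484381  79.60609798 196.19182169] [273.09477558 228.63909208] [308.38505557 278.74760239]
```

View pics/c4.png

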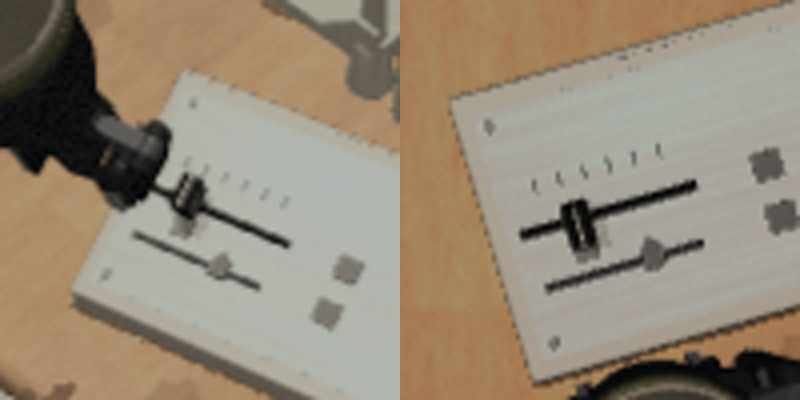

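The fader hasn't moved: it's at (294.5,241) in the top view and (297.5,229) in the side view. The clip is at (313,248) in the top view. I'll retry slightly lower and check the gap at each stage.

```bash
python3 -c "
from h import *
go(loc(0,99,50))
for s,u,v in((snap('side'),(297.5,228.8),(305,246.5)),(snap('top'),(294.5,241.3),(313.2,248.5))):
  for h,w in((24,u),(28,u),(4,v)):
    o,d=ray(s,w);x=o+d*((F0+N*h-o)@N)/(d@N);print(h,(Rz.T@(x-C)).round(1))
"
```

```text
t 4.22 tcp [384.6  79.6 196.2] rpy [ 179.7   17.8 -164.8] F [ 0.4  0.4 -0.1] gap 45.0
rot [ 0.26 -2.14 -0.01] shift [-55.3   3.8 123.1] world [  86.1   27.8 -100.2]
24 [-5.8 98.7 72.4]
28 [-8.  97.3 75.9]
4 [-26.6  67.4  43.6]
24 [ -7.9 102.2  71.7]
28 [ -8.6 102.1  75.7]
4 [-29.4  67.9  42.6]
```

To row units: 123 mm / 800 = 0.1538, 110 mm / 800 = 0.1375, -2.1 degrees / 60 = -0.035.

```bash
echo '{"rx": [0, 0, 0, 0], "ry": [-0.0167, -0.0333, -0.035, -0.035], "rz": [0, 0, 0, 0], "dx": [-0.0375, -0.0688, -0.0688, -0.0688], "dy": [0.005, 0.005, 0.005, 0.005], "dz": [0.0688, 0.1375, 0.1538, 0.1538], "aperture": [45, 45, 45, 45]}' > rows.txt && python3 steer.py rows.txt; python3 -c "
from h import *
go(loc(0,99.5,6))"
```

```text
time: 4.82
tool_pos: [468.0, 107.7, 94.1]
tcp_rot: [179.7, 19.6, -164.8]
ft_force: [-0.3, -0.5, 0.7]
finger_gap: 45.4
grip_force: 0.0
t 4.83 tcp [468.  107.7  94.1] rpy [ 179.7   19.6 -164.8] F [-0.3 -0.5  0.7] gap 45.4
rot [ 0.33 -0.34  0.02] shift [-3.2 -0.7 43.1] world [ 17.    4.1 -39.5]
```

To row units: 43 mm / 800 = 0.0538, 36 mm / 800 = 0.045, -0.3 degrees / 60 = -0.005.

```bash
echo '{"rx": [0, 0, 0, 0, 0, 0, 0], "ry": [-0.005, -0.005, -0.005, -0.005, -0.005, -0.005, -0.005], "rz": [0, 0, 0, 0, 0, 0, 0], "dx": [-0.0038, -0.0038, -0.0038, -0.0038, -0.0038, -0.0038, -0.0038], "dy": [0, 0, 0, 0, 0, 0, 0], "dz": [0.025, 0.045, 0.0538, 0.0538, 0.0538, 0.0538, 0.0538], "aperture": [45, 45, 45, 30, 24, 18, 18]}' > rows.txt && python3 steer.py rows.txt 20; python3 -c "
from h import *
go(loc(0,99.5,6))"; echo '{"rx": [0, 0, 0, 0], "ry": [0, 0, 0, 0], "rz": [0, 0, 0, 0], "dx": [0, 0, 0, 0], "dy": [0, 0, 0, 0], "dz": [0, 0, 0, 0], "aperture": [14, 12, 10, 8]}' > rows.txt && python3 steer.py rows.txt; python3 -c "
from h import *
go(loc(0,99.5,6));s=status.sense();print(s['joint_efforts'],s['wrist_torque'],s['grip_force'])"
```

```text
time: 5.7
tool_pos: [486.4, 112.3, 56.8]
tcp_rot: [179.7, 20.2, -164.8]
ft_force: [0.5, -0.2, 0.7]
finger_gap: 18.0
grip_force: 0.0
t 5.7 tcp [486.4 112.3  56.8] rpy [ 179.7   20.2 -164.8] F [ 0.5 -0.2  0.7] gap 18.0
rot [0.27 0.19 0.  ] shift [ 2.  -0.1  1.5] world [-1.3 -0.4 -2.1]
time: 6.2
tool_pos: [486.1, 112.3, 56.2]
tcp_rot: [179.7, 20.1, -164.8]
ft_force: [1.2, 1.1, -0.3]
finger_gap: 8.1
grip_force: 0.0
t 6.2 tcp [486.1 112.3  56.2] rpy [ 179.7   20.1 -164.8] F [ 1.2  1.1 -0.3] gap 8.1
rot [0.28 0.14 0.  ] shift [ 1.6 -0.1  1.1] world [-1.1 -0.4 -1.6]
[ 3.51997669e-04 -2.81370538e+01 -4.83046031e+01  4.98017315e-01
 -2.41907671e+00 -1.20423010e-04] [-0.09932716  0.11623072  0.01240088] 0.0
```

```bash
python3 -c "
from h import *
S=snap('side');T=snap('top')
p=status.sense()['tool_pos']
def f(s,x,y,w):
  im=cv2.resize(s['pixels'][y:y+w,x:x+w],(400,400),interpolation=cv2.INTER_CUBIC);k=400/w
  im=cv2.convertScaleAbs(im,alpha=1.8,beta=20)
  for q,c in((p,(0,0,255)),(p+N*19,(0,255,0)),(p+N*73,(255,0,0))):
    u=(proj(s,q)-[x,y]+.5)*k;cv2.circle(im,tuple(int(v) for v in u),4,c,1)
  return im
cv2.imwrite('pics/c5.png',np.hstack([f(S,265,195,60),f(T,265,200,60)]))"
```

```text
(no output)
```

View pics/c5.png

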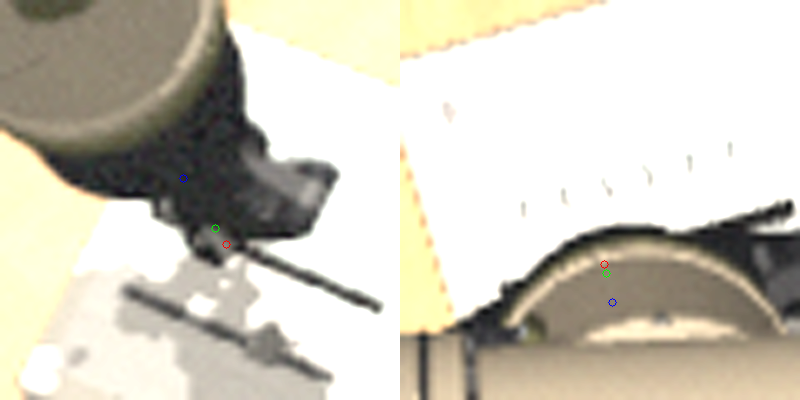

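The blob at (296.5,232.5) in the side view looks like the fader's front end, still below the fingers. That suggests the pads aren't reaching it, so I'll feel downward in small steps.

To row units: 2 mm / 800 = 0.0025, 1 mm / 800 = 0.0013.

```bash
for i in 1 2 3; do echo '{"rx": [0, 0], "ry": [0, 0], "rz": [0, 0], "dx": [0, 0], "dy": [0, 0], "dz": [0.0013, 0.0025], "aperture": [8, 8]}' > rows.txt && python3 steer.py rows.txt | egrep 'pos|force|gap'; done; python3 -c "
from h import *
go(loc(0,99.5,0))"
```

```text
tool_pos: [486.8, 112.5, 54.3]
ft_force: [-0.0, -0.3, 0.3]
finger_gap: 7.8
grip_force: 0.0
tool_pos: [487.5, 112.8, 53.3]
ft_force: [-17.7, -3.1, 21.9]
finger_gap: 8.0
grip_force: 13.7
tool_pos: [488.0, 112.9, 53.0]
ft_force: [-40.5, -8.9, 49.3]
finger_gap: 8.1
grip_force: 30.1
t 7.05 tcp [488.  112.9  53. ] rpy [ 179.7   20.1 -164.7] F [-40.5  -8.9  49.3] gap 8.1
rot [0.29 0.07 0.06] shift [ 2.4 -0.2  3.4] world [-1.  -0.5 -4. ]
```

To row units: -12 mm / 800 = -0.015, -6 mm / 800 = -0.0075.

```bash
echo '{"rx": [0, 0, 0], "ry": [0, 0, 0], "rz": [0, 0, 0], "dx": [0, 0, 0], "dy": [0, 0, 0], "dz": [-0.0075, -0.015, -0.015], "aperture": [8, 8, 8]}' > rows.txt && python3 steer.py rows.txt | egrep 'pos|force|gap'; echo '{"rx": [0, 0, 0, 0], "ry": [0, 0, 0, 0], "rz": [0, 0, 0, 0], "dx": [0, 0, 0, 0], "dy": [-0.0063, -0.0125, -0.0188, -0.0188], "dz": [0, 0, 0, 0], "aperture": [8, 8, 8, 8]}' > rows.txt && python3 steer.py rows.txt | egrep 'pos|force|gap';python3 -c "
from h import *
go(loc(0,99.5,0))
S=snap('side');T=snap('top');cv2.imwrite('pics/x_s.png',S['pixels']);cv2.imwrite('pics/x_t.png',T['pixels'])"
```

```text
tool_pos: [484.4, 111.7, 62.4]
ft_force: [0.5, 0.1, -0.8]
finger_gap: 8.1
grip_force: 0.0
tool_pos: [488.2, 96.8, 61.7]
ft_force: [-0.7, 1.3, -0.2]
finger_gap: 8.3
grip_force: 0.0
t 7.92 tcp [488.2  96.8  61.7] rpy [ 179.7   20.1 -164.9] F [-0.7  1.3 -0.2] gap 8.3
rot [ 0.27  0.13 -0.05] shift [ 1.6 15.4 13. ] world [ -1.1  15.7 -12.7]
```

To row units: -170 mm / 800 = -0.2125, -140 mm / 800 = -0.175.

```bash
echo '{"rx": [0, 0, 0, 0, 0, 0], "ry": [0, 0, 0, 0, 0, 0], "rz": [0, 0, 0, 0, 0, 0], "dx": [0, 0, 0.05, 0.125, 0.175, 0.175], "dy": [0, 0, 0, 0, 0, 0], "dz": [-0.05, -0.1188, -0.175, -0.2125, -0.2125, -0.2125], "aperture": [8, 20, 45, 70, 70, 70]}' > rows.txt && python3 steer.py rows.txt | egrep 'time|pos|force|gap'; python3 -c "
from h import *
S=snap('side');T=snap('top')
f=lambda s,x,y,w:cv2.resize(s['pixels'][y:y+w,x:x+w],(400,400),interpolation=cv2.INTER_CUBIC)
cv2.imwrite('pics/c6.png',np.hstack([f(S,270,200,65),f(T,265,200,65)]))"
```

```text
time: 8.78
tool_pos: [381.1, 51.5, 171.1]
ft_force: [0.3, -0.2, 0.2]
finger_gap: 70.2
grip_force: 0.0
```

View pics/c6.png

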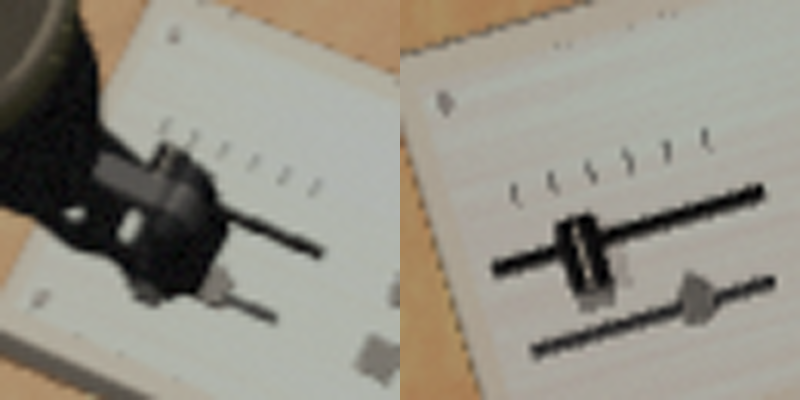

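```bash
python3 -c "
from h import *
S=snap('side');s=status.sense();p=s['tool_pos'];A=R.from_euler('xyz',s['tcp_rot'],degrees=True).as_matrix()
for b in(0,-10,-25):
  for y in(-35,-50,0,35,50):
    for x in(-11,11): print(b,y,x,((proj(S,p+A@[x,y,b])-[270,200])*400/65).round(0))
T=snap('top');print(tri(S,(297.5,228.8),T,(294.5,241.4)))
g=np.clip(proj(T,p),0,639);print(g)
go(loc(0,26,45))
"
```

```text
0 -35 -11 [178. 279.]
0 -35 11 [148. 335.]
0 -50 -11 [216. 296.]
0 -50 11 [187. 352.]
0 0 -11 [ 89. 240.]
0 0 11 [ 59. 295.]
0 35 -11 [  2. 202.]
0 35 11 [-28. 257.]
0 50 -11 [-35. 186.]
0 50 11 [-65. 240.]
-10 -35 -11 [173. 270.]
-10 -35 11 [143. 326.]
-10 -50 -11 [212. 287.]
-10 -50 11 [182. 343.]
-10 0 -11 [ 83. 231.]
-10 0 11 [ 53. 286.]
-10 35 -11 [ -5. 192.]
-10 35 11 [-35. 247.]
-10 50 -11 [-42. 176.]
-10 50 11 [-72. 230.]
-25 -35 -11 [165. 255.]
-25 -35 11 [135. 312.]
-25 -50 -11 [205. 272.]
-25 -50 11 [175. 329.]
-25 0 -11 [ 74. 215.]
-25 0 11 [ 44. 272.]
-25 35 -11 [-15. 176.]
-25 35 11 [-45. 232.]
-25 50 -11 [-53. 160.]
-25 50 11 [-83. 215.]
(array([480.34599165, 111.78433231,  71.30127819]), np.float64(4.272241308776032))
[323.2955376  281.49053618]
t 8.97 tcp [381.3  52.  172.1] rpy [ 179.    16.9 -164.8] F [0.1 0.2 0.1] gap 70.0
rot [ 1.01 -3.05 -0.  ] shift [-74.4 -44.8 106.4] world [110.1 -14.5 -80.8]
```

The fader is still at (294.6,241.8) in the top view. The fingertips evidently end about 25 mm short of the reported TCP, because they landed on the grip's top at a nominal n≈3. I'll go in about 20 mm deeper with the fingers open, watching the force.

To row units: 110 mm / 800 = 0.1375, 100 mm / 800 = 0.125, -3 degrees / 60 = -0.05.

```bash
python3 -c "
from h import *
go(loc(0,99.5,40))"; echo '{"rx": [0.0083, 0.0167, 0.0167, 0.0167, 0.0167], "ry": [-0.025, -0.05, -0.05, -0.05, -0.05], "rz": [0, 0, 0, 0, 0], "dx": [-0.0313, -0.0625, -0.0925, -0.0925, -0.0925], "dy": [0.0125, 0.025, 0.0363, 0.0363, 0.0363], "dz": [0.0375, 0.0813, 0.125, 0.1375, 0.1375], "aperture": [60, 40, 36, 36, 36]}' > rows.txt && python3 steer.py rows.txt | egrep 'time|pos|force|gap'; python3 -c "
from h import *
go(loc(0,99.5,5))"
```

```text
t 8.97 tcp [381.3  52.  172.1] rpy [ 179.    16.9 -164.8] F [0.1 0.2 0.1] gap 70.0
rot [ 1.01 -3.05 -0.  ] shift [-74.7  28.6 112.7] world [ 92.5  56.9 -85.5]
time: 9.6
tool_pos: [471.1, 108.9, 88.2]
ft_force: [-0.3, -0.7, -0.4]
finger_gap: 36.0
grip_force: 0.0
t 9.6 tcp [471.1 108.9  88.2] rpy [ 180.    19.8 -164.7] F [-0.3 -0.7 -0.4] gap 36.0
rot [ 0.06 -0.21  0.05] shift [-2.1 -0.8 37.4] world [ 14.3   3.1 -34.5]
```

Careful with the scale: shifts go in shares of 800 mm and turns go in shares of 60 degrees. That gives: 40 mm / 800 = 0.05, 37 mm / 800 = 0.0463.

```bash
echo '{"rx": [0, 0, 0, 0], "ry": [0, 0, 0, 0], "rz": [0, 0, 0, 0], "dx": [-0.0025, -0.0025, -0.0025, -0.0025], "dy": [-0.0013, -0.0013, -0.0013, -0.0013], "dz": [0.025, 0.0463, 0.05, 0.05], "aperture": [36, 36, 36, 36]}' > rows.txt && python3 steer.py rows.txt | egrep 'time|pos|force|gap'; for i in 1 2 3 4 5; do echo '{"rx": [0, 0], "ry": [0, 0], "rz": [0, 0], "dx": [0, 0], "dy": [0, 0], "dz": [0.0019, 0.0038], "aperture": [36, 36]}' > rows.txt && python3 steer.py rows.txt | egrep 'ft_|pos'; done; python3 -c "
from h import *
go(loc(0,99.5,-10))"
```

```text
time: 10.1
tool_pos: [487.8, 111.5, 53.6]
ft_force: [-0.2, -0.6, -0.9]
finger_gap: 36.1
grip_force: 0.0
tool_pos: [488.7, 112.0, 50.1]
ft_force: [0.0, 0.4, -0.7]
tool_pos: [489.2, 112.3, 46.4]
ft_force: [-0.3, 0.1, 0.3]
tool_pos: [490.1, 112.6, 43.5]
ft_force: [-0.2, -0.2, -0.9]
tool_pos: [491.2, 112.8, 40.8]
ft_force: [0.1, -1.0, 0.3]
tool_pos: [492.2, 113.1, 38.0]
ft_force: [0.3, -0.3, 0.5]
t 11.35 tcp [492.2 113.1  38. ] rpy [ 180.    19.9 -164.8] F [ 0.3 -0.3  0.5] gap 35.9
rot [ 0.01 -0.08  0.01] shift [ 1.1  0.7 -2.1] world [-1.9  0.2  1.6]
```

To row units: 3 mm / 800 = 0.0038, 2 mm / 800 = 0.0025.

```bash
echo '{"rx": [0, 0, 0, 0, 0], "ry": [0, 0, 0, 0, 0], "rz": [0, 0, 0, 0, 0], "dx": [0, 0, 0, 0, 0], "dy": [0, 0, 0, 0, 0], "dz": [0.0025, 0.0038, 0.0038, 0.0038, 0.0038], "aperture": [24, 16, 6, 6, 6]}' > rows.txt && python3 steer.py rows.txt 20| egrep 'time|pos|force|gap'; python3 -c "
from h import *
go(loc(0,67.5,-15));s=status.sense();print(Rz.T@(s['tool_pos']-C))"
```

```text
time: 11.98
tool_pos: [493.2, 113.4, 35.2]
ft_force: [1.7, 2.5, -1.6]
finger_gap: 13.4
grip_force: 21.2
t 11.97 tcp [493.2 113.4  35.2] rpy [ 180.    19.9 -164.8] F [ 1.7  2.5 -1.6] gap 13.4
rot [ 0.02 -0.08  0.01] shift [  1.1 -31.3  -0.1] world [  7.2 -30.5  -0.3]
[ 6.182408   98.84118181 35.17888689]
```

To row units: -31.3 mm / 800 = -0.0391, -28 mm / 800 = -0.035.

```bash
echo '{"rx": [0, 0, 0, 0, 0, 0, 0], "ry": [0, 0, 0, 0, 0, 0, 0], "rz": [0, 0, 0, 0, 0, 0, 0], "dx": [0, 0, 0, 0, 0, 0, 0], "dy": [-0.0075, -0.0175, -0.0275, -0.035, -0.0391, -0.0391, -0.0391], "dz": [0, 0, 0, 0, 0, 0, 0], "aperture": [6, 6, 6, 6, 6, 6, 6]}' > rows.txt && python3 steer.py rows.txt| egrep 'time|pos|force|gap'; python3 -c "
from h import *
go(loc(0,67.5,-15));s=status.sense();print(Rz.T@(s['tool_pos']-C))"
```

```text
time: 12.85
tool_pos: [501.4, 82.9, 35.2]
ft_force: [3.0, 0.0, -4.7]
finger_gap: 13.7
grip_force: 20.8
t 12.85 tcp [501.4  82.9  35.2] rpy [-180.    19.9 -164.8] F [ 3.   0.  -4.7] gap 13.7
rot [-0.01 -0.08  0.01] shift [ 1.1  0.2 -0.1] world [-1.1 -0.  -0.3]
[ 6.16718674 67.2566531  35.18386075]
```

To row units: -180 mm / 800 = -0.225, 110 mm / 800 = 0.1375.

```bash
echo '{"rx": [0, 0, 0, 0, 0, 0, 0, 0], "ry": [0, 0, 0, 0, 0, 0, 0, 0], "rz": [0, 0, 0, 0, 0, 0, 0, 0], "dx": [0, 0, 0, 0, 0.05, 0.1125, 0.1375, 0.1375], "dy": [0, 0, 0, 0, -0.0375, -0.0938, -0.1625, -0.225], "dz": [0, 0, -0.0375, -0.1, -0.1563, -0.1688, -0.1688, -0.1688], "aperture": [30, 40, 40, 50, 60, 80, 85, 85]}' > rows.txt && python3 steer.py rows.txt| egrep 'time|pos|force|gap'; python3 -c "
from h import *
S=snap('side','s2.png');T=snap('top','t2.png')
f=lambda s,x,y,w:cv2.resize(s['pixels'][y:y+w,x:x+w],(400,400),interpolation=cv2.INTER_CUBIC)
cv2.imwrite('pics/c7.png',np.hstack([f(S,280,215,50),f(T,280,215,50)]))
for s in(S,T):
  for y in(64,67.5,71): print(y,*[((proj(s,q)-(280,215)+.5)*8).round(0) for q in (loc(0,y,28),loc(-26,y,4),loc(0,y,8))])
go(loc(0,67.5,-15))"
```

```text
time: 13.85
tool_pos: [404.1, -132.3, 125.9]
ft_force: [0.6, 0.8, 1.0]
finger_gap: 85.2
grip_force: 0.0
64 [238. 160.] [215. 258.] [249. 180.]
67.5 [227. 156.] [205. 253.] [239. 176.]
71 [217. 151.] [195. 249.] [229. 171.]
64 [259. 178.] [279. 255.] [254. 166.]
67.5 [246. 182.] [267. 258.] [242. 170.]
71 [234. 185.] [255. 262.] [229. 174.]
t 13.95 tcp [ 404.  -134.3  123.8] rpy [ 180.    19.8 -165.2] F [ 0.1  1.  -0.3] gap 84.8
rot [-0.08 -0.17 -0.33] shift [-109.8  185.1  134.2] world [ 96.4 217.1 -88.9]
```

View pics/c7.png

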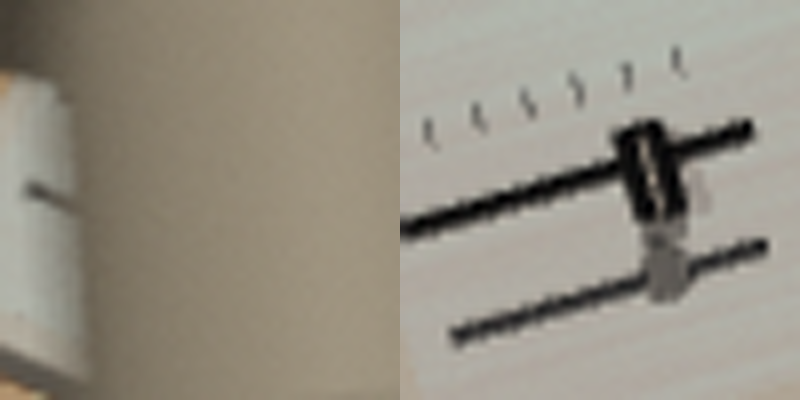

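The top view shows the fader's white line centred at about (311.2,236.5) and the clip at (313.5,248.5), so they're nearly level. I'll measure it numerically.

```bash
cat > fm.py <<'E'
from h import *
def meas(s,im,yc):
    g=cv2.resize(im.max(2),None,fx=4,fy=4,interpolation=cv2.INTER_CUBIC).astype(float)
    out={}
    # rectify the face to 4 px/mm on n=24 plane and n=4 plane by a homography of four known points
    for name,n,u0 in(('fader',24,0),('ptr',4,-26)):
        L=[(-60,0),(60,0),(60,160),(-60,160)]
        src=np.float32([proj(s,loc(u,y,n)) for u,y in L]); dst=np.float32([((160-y)*4,(60-u)*4) for u,y in L])
        w=cv2.warpPerspective(im.max(2),cv2.getPerspectiveTransform(src,dst),(640,480),flags=cv2.INTER_CUBIC)
        out[name]=w
    return out
if __name__=='__main__':
    for n in('top',):
        s=eyes.snapshot(n)
        for f in(f'pics/{n}0.png','pics/t2.png'):
            o=meas(s,cv2.imread(f),0)
            w=o['fader'];m=w<62
            for a,b in((4,9),(6,11),(-11,-6),(-14,-9)): # strips of u
                lo,hi=(60-b)*4,(60-a)*4
                c=np.where(m[lo:hi].sum(0)>10)[0]; print(f,'u',a,b,'y',160-c.min()/4 if len(c) else None,160-c.max()/4 if len(c) else None)
            w=o['ptr']
            for a,b in((-24,-20),(-36,-32),(-34,-30),(-32,-28)):
                lo,hi=(60-b)*4,(60-a)*4; v=w[lo:hi].mean(0); seg=v[80*4:108*4]  # y 80..52
                d=np.clip(np.median(seg)-seg-8,0,None); x=np.arange(320,432)
                print('  ptr',a,b,160-(d*x).sum()/d.sum()/4, (d>0).sum()/4)
E
python3 fm.py
```

```text
pics/top0.png u 4 9 y 132.5 36.75
pics/top0.png u 6 11 y 109.75 95.25
pics/top0.png u -11 -6 y 108.75 95.75
pics/top0.png u -14 -9 y 106.5 96.5
  ptr -24 -20 68.23670147869797 11.75
  ptr -36 -32 68.00374481998251 13.25
  ptr -34 -30 62.961696306429545 4.5
  ptr -32 -28 75.61275510204082 1.5
pics/t2.png u 4 9 y 132.5 36.75
pics/t2.png u 6 11 y 72.25 59.0
pics/t2.png u -11 -6 y 72.25 58.75
pics/t2.png u -14 -9 y 64.75 60.25
  ptr -24 -20 67.76843961210696 13.0
  ptr -36 -32 68.0257043379401 13.25
  ptr -34 -30 64.62476757158795 5.5
  ptr -32 -28 76.8829365079365 3.5
```

The fader sits about 2.3 mm right of the clip (65.6 against 68.0 in the same view). I'll regrip it centred 2.3 mm further left.

To row units: 187.4 mm / 800 = 0.2343, 187 mm / 800 = 0.2338, -0.3 degrees / 60 = -0.005.

```bash
echo '{"rx": [0, 0, 0, 0, 0, 0], "ry": [0, 0, 0, 0, 0, 0], "rz": [0, 0, 0, 0, -0.005, -0.005], "dx": [-0.0375, -0.075, -0.1125, -0.1375, -0.1375, -0.1375], "dy": [0.0625, 0.125, 0.1875, 0.2338, 0.2343, 0.2343], "dz": [0, 0.025, 0.0625, 0.1063, 0.1175, 0.1175], "aperture": [60, 40, 36, 36, 36, 36]}' > rows.txt && python3 steer.py rows.txt| egrep 'time|pos|force|gap';python3 -c "
from h import *
go(loc(0,69.6,-14))"
```

```text
time: 14.75
tool_pos: [484.7, 87.7, 73.0]
ft_force: [0.8, -0.2, -0.1]
finger_gap: 36.0
grip_force: 0.0
t 14.75 tcp [484.7  87.7  73. ] rpy [-179.9   19.8 -164.3] F [ 0.8 -0.2 -0.1] gap 36.0
rot [ 0.09 -0.19  0.46] shift [-0.  -6.7 39.6] world [ 14.8  -2.9 -37.2]
```

To row units: 39 mm / 800 = 0.0488, 36 mm / 800 = 0.045, 0.4 degrees / 60 = 0.0067.

```bash
echo '{"rx": [0, 0, 0, 0, 0, 0, 0, 0], "ry": [0, 0, 0, 0, 0, 0, 0, 0], "rz": [0.0067, 0.0067, 0.0067, 0.0067, 0.0067, 0.0067, 0.0067, 0.0067], "dx": [0, 0, 0, 0, 0, 0, 0, 0], "dy": [-0.0084, -0.0084, -0.0084, -0.0084, -0.0084, -0.0084, -0.0084, -0.0084], "dz": [0.015, 0.0313, 0.045, 0.0488, 0.0488, 0.0488, 0.0488, 0.0488], "aperture": [36, 36, 36, 36, 24, 17, 8, 8]}' > rows.txt && python3 steer.py rows.txt 20| egrep 'time|pos|force|gap';python3 -c "
from h import *
go(loc(0,69.6,-14))"
```

```text
time: 15.75
tool_pos: [500.8, 83.7, 37.6]
ft_force: [-2.0, -1.7, 3.1]
finger_gap: 13.8
grip_force: 22.3
t 15.75 tcp [500.8  83.7  37.6] rpy [ 180.    19.9 -164.9] F [-2.  -1.7  3.1] gap 13.8
rot [ 0.   -0.05 -0.08] shift [1.5 1.5 1.3] world [-1.4  1.2 -1.8]
```

To row units: 1.6 mm / 800 = 0.002, 1 mm / 800 = 0.0013.

```bash
echo '{"rx": [0, 0, 0, 0], "ry": [0, 0, 0, 0], "rz": [0, 0, 0, 0], "dx": [0, 0, 0, 0], "dy": [0.0013, 0.002, 0.002, 0.002], "dz": [0, 0, 0, 0], "aperture": [8, 8, 8, 8]}' > rows.txt && python3 steer.py rows.txt| egrep 'time|pos|force|gap';python3 -c "
from h import *
go(loc(0,69.6,-14))"; echo '{"rx": [0, 0, 0, 0, 0, 0, 0, 0], "ry": [0, 0, 0, 0, 0, 0, 0, 0], "rz": [0, 0, 0, 0, 0, 0, 0, 0], "dx": [0, 0, 0, 0, 0.05, 0.1125, 0.1375, 0.1375], "dy": [0, 0, 0, 0, -0.0375, -0.0938, -0.1625, -0.225], "dz": [0, 0, -0.0375, -0.1, -0.1563, -0.1813, -0.1938, -0.2063], "aperture": [20, 36, 36, 50, 60, 80, 85, 85]}' > rows.txt && python3 steer.py rows.txt| egrep 'time|pos|force|gap'; python3 -c "
from h import *
S=snap('side','s2.png');T=snap('top','t2.png')"; python3 fm.py | tail -8
```

```text
time: 16.25
tool_pos: [500.4, 85.2, 37.6]
ft_force: [-2.6, -2.7, 6.0]
finger_gap: 13.6
grip_force: 22.7
t 16.25 tcp [500.4  85.2  37.6] rpy [ 180.    19.9 -164.9] F [-2.6 -2.7  6. ] gap 13.6
rot [ 0.   -0.05 -0.08] shift [ 1.6 -0.1  1.3] world [-1.  -0.4 -1.7]
time: 17.25
tool_pos: [392.2, -131.9, 154.8]
ft_force: [1.6, 0.4, 1.1]
finger_gap: 84.9
grip_force: 0.0
pics/t2.png u 4 9 y 132.5 36.75
pics/t2.png u 6 11 y 74.75 60.75
pics/t2.png u -11 -6 y 74.5 61.25
pics/t2.png u -14 -9 y 73.5 62.25
  ptr -24 -20 68.16291407581156 13.0
  ptr -36 -32 68.0408431703204 13.25
  ptr -34 -30 63.993181818181824 5.0
  ptr -32 -28 75.76129032258065 1.75
```

The fader is now at 67.8 against the clip's 68.1, so it's level. Next is the gauge.

```bash
cat >> h.py <<'E'
Rd=np.c_[-Rz[:,0],Rz[:,1],[0,0,-1]]
E
python3 -c "
from h import *
T=snap('top')
print('mug rim',onz(T,(484,195),102),onz(T,(484,215),102),'holder',onz(T,(481,275),48))
go([418,-322.5,190],Rd)"
```

```text
mug rim [ 563.41275194 -288.80663873  102.        ] [ 520.42073543 -285.84248895  102.        ] holder [ 400.55022831 -285.12689532   48.        ]
t 17.45 tcp [ 392.5 -131.5  154.2] rpy [ 179.8   19.9 -165.2] F [ 0.3  1.  -0.3] gap 84.7
rot [ 0.09 19.86 -0.33] shift [  10.6 -191.   -42.5] world [  25.5 -191.    35.8]
```

To row units: -191 mm / 800 = -0.2388, -180 mm / 800 = -0.225, 20 degrees / 60 = 0.3333.

```bash
echo '{"rx": [0, 0, 0, 0, 0, 0], "ry": [0.0833, 0.1667, 0.25, 0.3333, 0.3333, 0.3333], "rz": [0, 0, 0, -0.005, -0.005, -0.005], "dx": [0, 0, 0.0063, 0.0133, 0.0133, 0.0133], "dy": [-0.0375, -0.1, -0.1625, -0.225, -0.2388, -0.2388], "dz": [-0.025, -0.0438, -0.0525, -0.0531, -0.0531, -0.0531], "aperture": [85, 85, 85, 85, 85, 85]}' > rows.txt && python3 steer.py rows.txt| egrep 'time|pos|force|gap'; python3 -c "
from h import *
S=snap('side');T=snap('top')
s=status.sense();p=s['tool_pos'];A=R.from_euler('xyz',s['tcp_rot'],degrees=True).as_matrix()
def f(s,x,y,w):
  im=cv2.resize(s['pixels'][y:y+w,x:x+w],(400,400),interpolation=cv2.INTER_CUBIC);k=400/w
  im=cv2.convertScaleAbs(im,alpha=1.5,beta=15)
  for q,c in((p,(0,0,255)),(p+A@[0,0,-25],(0,255,0)),([418.5,-324.5,145.3],(255,0,0))):
    u=(proj(s,q)-[x,y]+.5)*k;cv2.circle(im,tuple(int(v) for v in u),4,c,1)
  return im
cv2.imwrite('pics/c8.png',np.hstack([f(S,370,290,130),f(T,430,195,130)]))
go([418,-322.5,100],Rd)"
```

```text
time: 18.2
tool_pos: [419.8, -319.5, 190.5]
ft_force: [1.4, -0.7, 0.1]
finger_gap: 85.1
grip_force: 0.0
t 18.3 tcp [ 419.4 -319.4  191.4] rpy [-180.    -0.  -164.5] F [0.4 0.2 0.4] gap 85.0
rot [-0.02 -0.02  0.29] shift [ 2.2 -2.6 91.4] world [ -1.4  -3.1 -91.4]
```

View pics/c8.png

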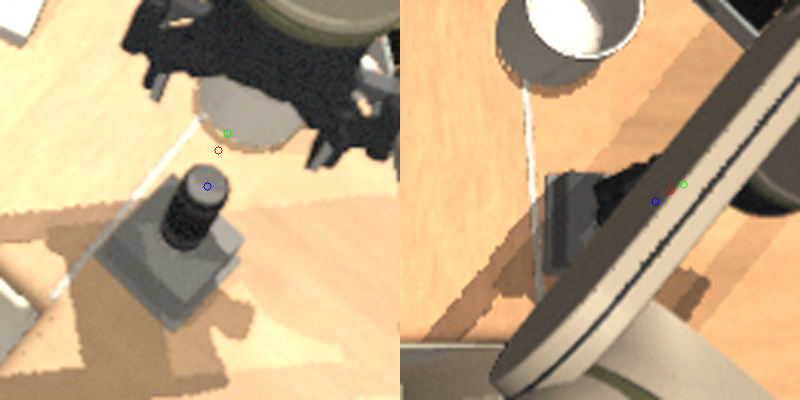

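The side view shows both open fingertips, at (155,95) and (318,165) in the crop. They straddle the gauge cap at (207,186), with the mug clear, and the tips sit behind the reported TCP as found earlier. Descending.

To row units: 100 mm / 800 = 0.125, -2.6 mm / 800 = -0.0033, 0.3 degrees / 60 = 0.005.

```bash
echo '{"rx": [0, 0, 0, 0, 0, 0], "ry": [0, 0, 0, 0, 0, 0], "rz": [0, 0, 0.005, 0.005, 0.005, 0.005], "dx": [0.0025, 0.0025, 0.0025, 0.0025, 0.0025, 0.0025], "dy": [-0.0025, -0.0033, -0.0033, -0.0033, -0.0033, -0.0033], "dz": [0.0375, 0.0813, 0.1125, 0.1213, 0.125, 0.125], "aperture": [85, 85, 85, 85, 85, 85]}' > rows.txt && python3 steer.py rows.txt| egrep 'time|pos|force|gap'; for i in 1 2 3; do echo '{"rx": [0, 0], "ry": [0, 0], "rz": [0, 0], "dx": [0, 0], "dy": [0, 0], "dz": [0.0031, 0.0063], "aperture": [85, 85]}' > rows.txt && python3 steer.py rows.txt | egrep 'ft_|pos';done
```

```text
time: 19.05
tool_pos: [418.5, -324.5, 92.3]
ft_force: [-0.3, 0.6, 0.4]
finger_gap: 84.9
grip_force: 0.0
tool_pos: [418.2, -324.5, 86.3]
ft_force: [-0.0, 0.4, 0.4]
tool_pos: [417.8, -324.1, 80.6]
ft_force: [0.7, 0.4, 0.3]
tool_pos: [417.8, -324.1, 75.6]
ft_force: [-0.6, 0.4, -0.0]
```

```bash
echo '{"rx": [0, 0, 0, 0, 0, 0], "ry": [0, 0, 0, 0, 0, 0], "rz": [0, 0, 0, 0, 0, 0], "dx": [0, 0, 0, 0, 0, 0], "dy": [0, 0, 0, 0, 0, 0], "dz": [0, 0, 0, 0, 0, 0], "aperture": [60, 45, 35, 25, 15, 15]}' > rows.txt && python3 steer.py rows.txt 60| egrep 'time|pos|force|gap'
```

```text
time: 20.55
tool_pos: [418.0, -324.3, 76.1]
ft_force: [-1.0, 1.1, 2.7]
finger_gap: 28.7
grip_force: 59.1
```

To row units: -120 mm / 800 = -0.15, -100 mm / 800 = -0.125.

```bash
echo '{"rx": [0, 0, 0, 0, 0, 0], "ry": [0, 0, 0, 0, 0, 0], "rz": [0, 0, 0, 0, 0, 0], "dx": [0, 0, 0, 0, 0, 0], "dy": [0, 0, 0, 0, 0, 0], "dz": [-0.0125, -0.0375, -0.075, -0.125, -0.15, -0.15], "aperture": [15, 15, 15, 15, 15, 15]}' > rows.txt && python3 steer.py rows.txt 80| egrep 'time|pos|force|gap'; python3 -c "
from h import *
snap('side','s3.png')
go(loc(0,-80,64+45))"
```

```text
time: 21.3
tool_pos: [418.9, -324.9, 197.5]
ft_force: [-0.0, 0.2, -1.3]
finger_gap: 28.7
grip_force: 78.8
t 21.35 tcp [ 418.1 -324.2  195.6] rpy [-1.800e+02 -1.000e-01 -1.649e+02] F [-0.3  0.  -1.8] gap 28.7
rot [ -0.04 -20.07  -0.08] shift [-143.4  224.    43.9] world [ 80.  253.6 -44.2]
```

To row units: 224 mm / 800 = 0.28, 215 mm / 800 = 0.2688, -20 degrees / 60 = -0.3333.

```bash
echo '{"rx": [0, 0, 0, 0, 0, 0, 0, 0], "ry": [0, -0.0667, -0.1333, -0.2, -0.2667, -0.3333, -0.3333, -0.3333], "rz": [0, 0, 0, 0, 0, 0, 0, 0], "dx": [-0.025, -0.0625, -0.1, -0.1375, -0.1688, -0.1793, -0.1793, -0.1793], "dy": [0.05, 0.1063, 0.1625, 0.2188, 0.2688, 0.28, 0.28, 0.28], "dz": [0, 0, 0.0063, 0.0125, 0.025, 0.0438, 0.055, 0.055], "aperture": [15, 15, 15, 15, 15, 15, 15, 15]}' > rows.txt && python3 steer.py rows.txt| egrep 'time|pos|force|gap'; python3 -c "
from h import *
snap('side','s4.png');snap('top','t4.png')
go(loc(0,-80,64+45))"
```

```text
time: 22.35
tool_pos: [496.8, -70.7, 149.7]
ft_force: [0.3, 0.2, -0.3]
finger_gap: 28.4
grip_force: 79.0
t 22.45 tcp [498.1 -71.3 151.7] rpy [-180.    19.8 -164.9] F [-0.4  0.6 -0.7] gap 28.5
rot [-0.05 -0.14 -0.13] shift [-0.   0.7  0.3] world [-0.   0.7 -0.3]
```

```bash
python3 -c "
from h import *
S=snap('side');T=snap('top')
q=[]
for n,(x,y),g0 in(('side',(437,350),0),('top',(512,260),0)):
  im=cv2.imread(f'pics/{n}0.png').astype(int);g=im.mean(2);sat=im.max(2)-im.min(2)
  m=((g>75)&(sat<40)).astype(np.uint8);k,l,st,ce=cv2.connectedComponentsWithStats(m,connectivity=4)
  i=l[y,x];print(n,g[y,x],st[i],ce[i]);q.append(ce[i])
print(tri(S,q[0],T,q[1]))
print(tri(S,(364.3,258.3),T,(374.9,217.2)),loc(0,-80,14))
"
```

```text
side 127.33333333333333 [431 343  14  13 138] [437.06521739 348.98550725]
top 120.66666666666667 [507 253  12  13 119] [512.20168067 259.58823529]
(array([ 419.28652851, -323.17022101,  147.46999914]), np.float64(0.3466617350093418))
(array([530.14187977, -61.63943195,  63.01753264]), np.float64(2.3145145651632446)) [529.45463532 -62.05668135  62.16      ]
```

To row units: 25 mm / 800 = 0.0313, 1.2 mm / 800 = 0.0015.

```bash
python3 -c "
from h import *
go(loc(-1.2,-77.8,64+20))"; echo '{"rx": [0, 0, 0, 0, 0, 0], "ry": [0, 0, 0, 0, 0, 0], "rz": [0, 0, 0, 0, 0, 0], "dx": [0.0015, 0.0015, 0.0015, 0.0015, 0.0015, 0.0015], "dy": [0.0034, 0.0034, 0.0034, 0.0034, 0.0034, 0.0034], "dz": [0.01, 0.0225, 0.0288, 0.0313, 0.0313, 0.0313], "aperture": [15, 15, 15, 15, 15, 15]}' > rows.txt && python3 steer.py rows.txt| egrep 'time|pos|force|gap'; python3 -c "
from h import *
go(loc(-1.2,-77.8,64+14))"
```

```text
t 22.55 tcp [498.6 -71.3 152.4] rpy [-180.    19.9 -164.9] F [-0.1 -0.3 -1. ] gap 28.4
rot [-0.08 -0.08 -0.11] shift [ 1.7  3.1 25.8] world [  6.1   4.8 -24.8]
time: 23.3
tool_pos: [504.6, -66.0, 128.0]
ft_force: [0.2, -0.1, -1.0]
finger_gap: 27.9
grip_force: 79.0
t 23.3 tcp [504.6 -66.  128. ] rpy [-180.    19.9 -164.9] F [ 0.2 -0.1 -1. ] gap 27.9
rot [-0.05 -0.06 -0.07] shift [ 0.2 -0.5  6.4] world [ 2.1  0.1 -6.1]
```

Step in 1 mm at a time, reading the force along the normal.

```bash
cat > fn.py <<'E'
from h import *
f=[];t=[]
for _ in range(4):
    s=status.sense();f.append(s['ft_force']@N);t.append((s['tool_pos']-F0)@N)
    eyes.snapshot('top')
print('Fn',np.round(f,1),'mean',round(np.mean(f),2),'n_tcp',round(np.mean(t),2),'F',s['ft_force'].round(1))
E
python3 fn.py; echo '{"rx": [0, 0, 0, 0], "ry": [0, 0, 0, 0], "rz": [0, 0, 0, 0], "dx": [0, 0, 0, 0], "dy": [0, 0, 0, 0], "dz": [0.0013, 0.0025, 0.0038, 0.0038], "aperture": [15, 15, 15, 15]}' > rows.txt && python3 steer.py rows.txt >/dev/null; python3 fn.py; echo '{"rx": [0, 0, 0], "ry": [0, 0, 0], "rz": [0, 0, 0], "dx": [0, 0, 0], "dy": [0, 0, 0], "dz": [0.0013, 0.0025, 0.0025], "aperture": [15, 15, 15]}' > rows.txt && python3 steer.py rows.txt >/dev/null; python3 fn.py;  echo '{"rx": [0, 0, 0], "ry": [0, 0, 0], "rz": [0, 0, 0], "dx": [0, 0, 0], "dy": [0, 0, 0], "dz": [0.0013, 0.0025, 0.0025], "aperture": [15, 15, 15]}' > rows.txt && python3 steer.py rows.txt >/dev/null; python3 fn.py
```

```text
Fn [-1.  -0.8 -1.1 -2. ] mean -1.22 n_tcp 84.49 F [ 0.2  0.4 -2. ]
Fn [-0.8 -0.9 -0.6 -0.4] mean -0.65 n_tcp 81.15 F [ 0.   0.1 -0.4]
Fn [-0.9 -0.3 -0.6 -1.3] mean -0.79 n_tcp 79.14 F [ 0.1  0.1 -1.3]
Fn [-0.4 -0.2 -0.8 -1. ] mean -0.59 n_tcp 77.19 F [-0. -0. -1.]
```

```bash
for i in 1 2; do echo '{"rx": [0, 0, 0], "ry": [0, 0, 0], "rz": [0, 0, 0], "dx": [0, 0, 0], "dy": [0, 0, 0], "dz": [0.0013, 0.0025, 0.0025], "aperture": [15, 15, 15]}' > rows.txt && python3 steer.py rows.txt >/dev/null; python3 fn.py; done
```

```text
Fn [ 0.9  0.3 -0.6  1.2] mean 0.46 n_tcp 75.27 F [ 0.2 -0.4  1.3]
Fn [2.  2.2 1.9 1.5] mean 1.9 n_tcp 73.28 F [-1.3 -0.4  1.1]
```

To row units: 1.1 mm / 800 = 0.0014, 0.6 mm / 800 = 0.0008.

```bash
echo '{"rx": [0, 0, 0, 0], "ry": [0, 0, 0, 0], "rz": [0, 0, 0, 0], "dx": [0, 0, 0, 0], "dy": [0, 0, 0, 0], "dz": [0.0008, 0.0014, 0.0014, 0.0014], "aperture": [15, 15, 15, 15]}' > rows.txt && python3 steer.py rows.txt | egrep 'time|gap|grip'; python3 fn.py; python3 -c "
from h import *
go(loc(-1.2,-77.8,72.2))
snap('top','t2.png');snap('side','s5.png')"; python3 fm.py | tail -8
```

```text
time: 27.0
finger_gap: 28.7
grip_force: 79.1
Fn [1.4 2.8 2.3 3.1] mean 2.41 n_tcp 72.16 F [-0.8  0.4  3.1]
t 27.2 tcp [508.4 -64.9 116.4] rpy [-180.    19.9 -164.9] F [-1.2 -0.3  2. ] gap 28.2
rot [-0.04 -0.08 -0.08] shift [-0.  -0.6 -0.1] world [ 0.1 -0.5  0.1]
pics/t2.png u 4 9 y 132.5 36.75
pics/t2.png u 6 11 y 74.75 60.75
pics/t2.png u -11 -6 y 74.5 61.25
pics/t2.png u -14 -9 y 73.5 62.25
  ptr -24 -20 68.16115514257083 13.0
  ptr -36 -32 67.91393792710706 13.25
  ptr -34 -30 64.72048057067768 6.25
  ptr -32 -28 76.77268835616438 4.75
```

```bash
python3 -c "
from bench import r, eyes, status
print(r.hand_in())"
```

```text
the job is handed in; nothing more can be done
None
```

I handed in at about 27 s with the fader within about 0.3 mm of the pointer and the gauge holding the key about 5 mm in at about 3.3 N, square to the panel; the foot was hidden from the cameras, so its centring on the ring is calculated, not seen, I did not re-measure the bystanders, and an early probe pressed the fingertips on the fader at about 65 N.

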